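# Turn a circuit board over with the lifter

### The arm

A 6-joint arm with a two-finger parallel gripper is mounted at the origin on the work surface. World frame = base frame: x ahead of the robot, y to its left, z up, the work surface at z = 0. Lengths are in m, angles in rad, forces in N, time in s.
With the tool pointing down it reaches from about 0.325 to 0.775 m from the base axis. Payload 9.3 kg.
Tool frame: the origin (TCP) lies between the finger pads; the fingertips stand 17 mm ahead of it and the grasp point (between the pads) lies 2 mm behind it; z points along the fingers, y is the line along which they close (so a half turn about z gives the same grasp; the last joint's range is limited). The gripper opens to 85 mm and grips with 20 to 120 N. Pads are 22 mm wide; open, the fingers measure 114 mm over their backs; the gripper's body (76 mm by 85 mm) begins 54 mm behind the grasp point. The pads swing forward as they close: fully open they stand 13 mm farther back than shut.
Start: joints at [1.082, 0.259, 0.021, 1.334, 0, 1.418], TCP at [0.181, 0.519, 0.248] pointing down, gripper open.
Joint ranges: [-3.04, 3.04], [-0.91, 1.82], [-1.04, 1.36], [-1.92, 1.95], [-1.52, 1.45], [-3.14, 3.14]. Speed limits (rad/s): [2.22, 2.22, 2.79, 3.14, 3.14, 3.14].

### API

Orientations are given as a rotation vector (axis times angle).
In Python, from station import state, snapshot, hand_in, find_in gives the robot as it stands.
- The arm moves only by the tool carry_out, never from a script. Its argument "commands" is one flat list of numbers, 6 for each row, row after row: the shift along the tool's x, y, z in mm, then the turn, a rotation vector about the tool's x, y, z in degrees. In form: [dx, dy, dz, wx, wy, wz, dx, dy, dz, wx, wy, wz, ...]. A call has 1 to 5 rows; each row is the pose to reach, as a shift and turn from the pose commanded when the call began, along the tool's axes at that moment; what a row does not reach only later rows make up. A row lasts 1/8 s, in which the tool goes at most 62.5 mm and 10.7 degrees, less where a joint would pass 70% of its speed; a pose out of reach is approached as far as the arm can. A call with a gripper value outside its range is refused whole. "claw" is the closure, from -1 (fully open) to 1 (shut), set as the call begins (left out, the last holds). The fingers move at their own pace and stop on an object; "squeeze" is the grip in N (left out, the last holds). Time passes only in rows, so rows that repeat a pose let the fingers close. It gives the time, the measured TCP pose, the force, the opening and the grip force at its end, in the units of the state.
- state(): the state, without advancing time (a new reading comes with each control period).
- snapshot(name): name is "side" or "top" or "wrist"; returns a dict with "image" (400x640x3 uint8, red, green, blue), "z_map" (400x640 float32, m along the optical axis (not along the pixel's ray), 0 where there is no reading), "K" (3x3 intrinsics, pixels), "dist" ([k1, k2, p1, p2, k3] as OpenCV has them; the pictures are not rectified), "R" (3x3) and "t" (3): a world point X has camera coordinates R X + t; the wrist camera has in their place "mount" (4x4, takes a point from camera to tool coordinates, whose origin is the TCP and whose axes are the flange's). Camera axes: x right, y down, z forward; pixel columns grow to the right and rows downward; lengths in m; the calibration is good to about 2 mm. A picture is of the moment at which its call begins: read the wrist's pose just before it.
- hand_in(): hands the job in; it is judged then, once.
Trained networks look in a picture, given as the dict that the camera call returned (one of the last four; its "shot" number tells which), for a name from the list of things; names that differ only in an ending like _2 or _b are one class to them, and where a whole thing is asked for, a point or a joint stands for the part that bears it (a point fixed in the world has none). Each returns a list of dicts, best first, with "conf" (0 to 1); they miss things now and then, are a little off and sometimes report something else, mostly with a low value. They report only what shows in the picture. A call takes as long as a camera call. They do not tell look-alikes from the thing itself.
- find_in(name, picture): "extent" ([left, top, right, bottom] in pixels, round what is visible of it).
The state is a dict: "time_s": time; "joints": joint angles; "dq": joint speeds; "joint_torque": joint torques, N m; "tcp_pos": TCP position; "tool_rot": TCP orientation; "force": force on the tool from outside, world axes, zero at the start; "wrist_torque": the same for the moment, N m; "gripper_width": finger opening in m; "grasp_force": force on a finger pad.
Only numpy, scipy, OpenCV 4.12 (cv2) and the standard library are available. Lean on these libraries where they do the work, as an engineer would, in place of code of your own. Each camera call takes 0.05 s, during which the arm holds its last target. There are 200 camera calls.

### The job

Take the orange-handled lifter from its black mat, slide its blade under the free edge of the circuit board in the fixture and tip the board over onto the fixture's raised blue shelf, so that it lies flat with its solder side up. Do not touch the board with the gripper, and leave the other things on the bench alone. Then lay the lifter flat back on its mat and let go.

Things in the scene. Friction and masses are not known exactly. Their poses are not given: they have to be found in the camera images.
- lifter: Hand lifter, 130 mm, 90 g, flat on the black mat: orange block handle 70 x 16 x 26 mm (x -35 to 35, z 0 to 26), thin rigid steel blade 26 mm wide, 2.5 mm thick (z 0 to 2.5) from the handle to x = 95 mm. Origin: centre of the handle's underside, level with the blade's underside; +x along the blade, z up. Centre of mass about 15 mm ahead of the origin. Grip the handle across its 16 mm.
- blade_tip (a point): Middle of the lifter blade's front edge, half way through its thickness (95 mm ahead of the lifter's origin, 1.25 mm above its underside); axes as the lifter's.
- mat: Black rubber mat, the lifter's place, 200 (x) x 110 (y) x 4 mm, fixed on the table on either side of the fixture. Origin: centre of the underside, 4 mm below its upper face.
- board: Loose green circuit board, 52 (x) x 60 (y) x 3 mm, about 40 g (varies). Up at the start: component side, with a flat 34 x 44 x 4 mm steel shield can in the middle and lower chips in the margin. Down: flat solder side with silver dots and a copper patch. Origin: centre of the solder-side face; z points out of the component side (up at the start, down once turned over).
- fixture: Fixed board-turning fixture on a grey pedestal, roughly facing the robot. Origin: on the table, under the middle of its step; +x away from the robot, z up. Towards the robot lies the low bay with the board, beyond the step the raised blue shelf (see bay and shelf). The step rises 5 mm above the board's underside: it stops the board's far edge, and the board tips over it.
- bay (a point): In the low bay, 20 mm before the step, 61 mm above the table: level with the tops of two black rails (x -40 to 0, |y| 22 to 30 mm in the fixture's frame) that carry the board over a base plate (x -50 to 0, top 51 mm above the table): a gap 10 mm high, 44 mm wide between the rails. The board's far edge is 1 to 7 mm from the step; its near edge overhangs the rails by 12 to 19 mm, free for the blade.
- shelf (a point): Middle of the top of the blue shelf, 55 mm beyond the step, 66 mm above the table; the flat top is 110 (x) x 104 (y) mm and begins at the step. Turned over, the board rests on its shield can with its upper face 7 mm above the shelf.
- tape_roll: Bystander: green tape roll, 90 mm across, 40 mm high, at the robot's right; origin centre of the underside.
- spare_board: Bystander, not to be turned: a second green board like the one in the fixture, lying on the table at the robot's left; origin centre of the underside.
- probe: Bystander: red test probe, about 130 mm long, 14 mm high, lying to the right of the fixture and beyond the place of the mat or the parts tray; origin under its red body's middle.
Not all that is in view belongs to the job. Of the things like the lifter, leave any that is pink or white; of the rest the smaller one is meant.

How it is judged:
On the way, in this order (a step that is already met when the one before it is completed fails the run):
1. the lifter's blade tips the board up by more than 35 degrees (angle between board's own z axis and vertical above 0.6 rad and contact force between lifter and board above 0.02 N), for 0.1 s.
2. the board lies upside down on the blue shelf (angle between board's own z axis and vertical above 3 rad and x of board in the frame of fixture between 0.003 and 0.09 m and linear speed of board below 0.03 m/s), for 0.2 s.
At the end, for the whole second after the job is handed in: The board lies at rest, solder side up and flat within 8 degrees, on the blue shelf (its middle 3 to 90 mm beyond the step, within 35 mm of the fixture's centre line); the lifter lies flat (within 6 degrees) and at rest, the middle of its handle on the mat (angle between board's own z axis and vertical above 3 rad and x of board in the frame of fixture between 0.003 and 0.09 m and y of board in the frame of fixture between -0.035 and 0.035 m and z of board in the frame of fixture between 0.069 and 0.077 m and linear speed of each of board, lifter below 0.02 m/s and x of lifter in the frame of mat between -0.085 and 0.045 m and y of lifter in the frame of mat between -0.045 and 0.045 m and z of lifter in the frame of mat below 0.01 m and angle between lifter's own z axis and vertical below 0.1 rad); the robot touches nothing.
It fails at once if the gripper's fingers or the arm touch the board (contact force between any of the fingers, the arm and board above 0.3 N).
It fails at once if a bystander is shoved more than 25 mm (distance of any of tape_roll, spare_board, probe from where it was at the start of the episode above 0.025 m).
It also fails if it takes over 56 s, if anything falls off the work surface, if the arm or the gripper's body presses on something with over 40 N, if the wrist force passes 120 N, or if a joint passes its speed limit or range.

## Working session

There is one attempt and no reset: what is moved stays moved. The work goes in short steps, Python scripts to look and compute and a tool call to move; the robot and the scene stay as the last step left them, time stands still between calls to the robot, and variables do not carry over. Pictures are saved under pics/ and viewed, at most 10 in all, crops included, and the job is handed in when it is done.

Besides the shell and the picture viewer there is one more tool, called as a command line: name --argument value ..., lists and objects as JSON in quotes. carry_out: Moves the arm, as the interface text tells. Its arguments: {"type":"object","properties":{"commands":{"type":"array","items":{"type":"number"}},"claw":{"type":"number"},"squeeze":{"type":"number"}},"required":["commands"]}

```bash
mkdir -p pics; cat > h.py <<'E'
import numpy as np, cv2
from scipy.spatial.transform import Rotation as Ro
from station import state, snapshot, hand_in, find_in
def cloud(s, st=None):
    z=s["z_map"]; h,w=z.shape
    u,v=np.meshgrid(np.arange(w),np.arange(h))
    p=cv2.undistortPoints(np.stack([u,v],-1).reshape(-1,1,2).astype(np.float64),s["K"],np.array(s["dist"],float)).reshape(h,w,2)
    c=np.dstack([p*z[...,None],z])
    if "mount" in s and s.get("mount") is not None:
        m=np.array(s["mount"]); c=c@m[:3,:3].T+m[:3,3]
        R=Ro.from_rotvec(st["tool_rot"]).as_matrix(); X=c@R.T+np.array(st["tcp_pos"])
    else: X=(c-np.array(s["t"]))@np.array(s["R"])
    X[z==0]=np.nan
    return X
def save(n,im): cv2.imwrite("pics/"+n+".png",cv2.cvtColor(im,cv2.COLOR_RGB2BGR))
E
python3 - <<'E'
from h import *
st=state(); print(st)
t=snapshot("top"); s=snapshot("side")
np.savez("top.npz",X=cloud(t),im=t["image"]); np.savez("side.npz",X=cloud(s),im=s["image"])
save("top",t["image"]); save("side",s["image"])
for n in ["lifter","board","fixture","mat","spare_board","probe","tape_roll"]:
    for d in find_in(n,t)[:4]: print(n,np.round(d["extent"]),round(d["conf"],2))
E
```

```text
{'time_s': 0.0, 'joints': array([1.08236656e+00, 2.59223406e-01, 2.07405996e-02, 1.33372531e+00,
       3.51385113e-06, 1.41817846e+00]), 'dq': array([ 0.00019631, -0.00062937,  0.00194292,  0.00042184,  0.0021676 ,
       -0.0004193 ]), 'joint_torque': array([-7.64440974e-04, -5.55638087e+01,  3.44534576e+01,  1.36913071e-02,
       -1.62137740e-04,  4.40211878e-06]), 'tcp_pos': array([0.18112789, 0.51903035, 0.24764088]), 'tool_rot': array([-5.24942041e-01, -3.09696954e+00,  2.10264653e-03]), 'force': array([ 0.52665215,  0.75608631, -0.25347679]), 'wrist_torque': array([ 0.03100854,  0.04072952, -0.00664984]), 'grasp_force': 0.0, 'gripper_width': 0.08535965957667495}
lifter [290. 218. 338. 253.] 0.85
lifter [251. 182. 256. 225.] 0.71
lifter [177. 245. 206. 297.] 0.64
lifter [231. 263. 263. 281.] 0.63
board [335. 154. 359. 174.] 0.76
fixture [323. 122. 358. 179.] 0.56
fixture [455. 191. 483. 217.] 0.29
mat [234. 175. 274. 234.] 0.64
mat [453. 192. 484. 217.] 0.53
spare_board [204. 188. 223. 202.] 0.58
probe [323. 123. 359. 180.] 0.28
tape_roll [454. 193. 481. 220.] 0.85
```

View pics/top.png

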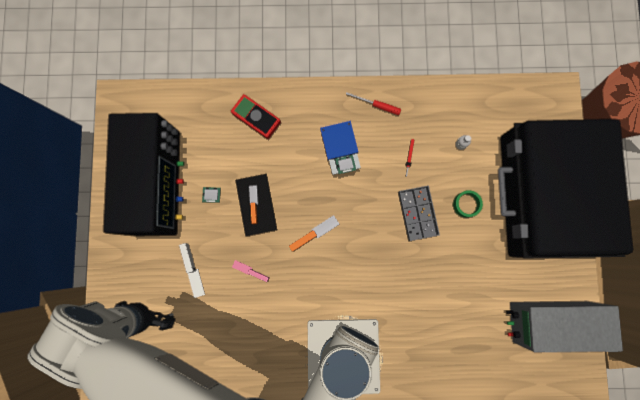

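View pics/side.png

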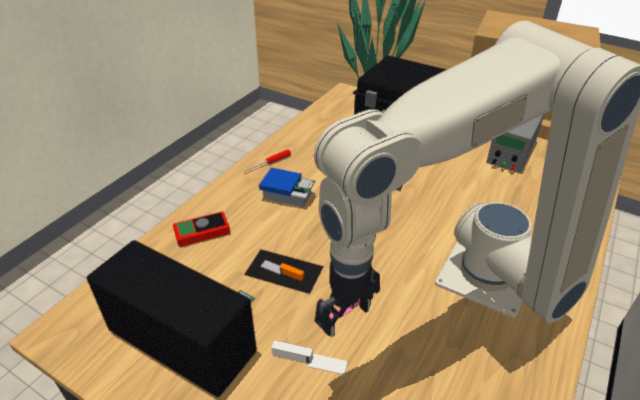

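Four lifter-like things in the top view: white (192,271), pink (250,271), a large orange one on bare wood (314,234) and a small orange one on the black mat (253,204). The small one on the mat fits: it is orange, smaller, and on the mat. The crop below should confirm it, along with poses for the mat, lifter, fixture and board.

```bash
python3 - <<'E'
from h import *
d=np.load("top.npz"); X=d["X"]; im=d["im"]
hsv=cv2.cvtColor(im,cv2.COLOR_RGB2HSV)
H,S,V=[hsv[...,i].astype(int) for i in range(3)]
def rect(name,m,box):
    k=np.zeros(m.shape,bool); l,t,r,b=box; k[t:b,l:r]=True; k&=m&np.isfinite(X[...,2])
    P=X[k]; z=np.median(P[:,2]); 
    (c,sz,a)=cv2.minAreaRect((P[:,:2]*1000).astype(np.float32)); print(name,len(P),np.round(c,1),np.round(sz,1),round(a,1),"z",np.round(np.percentile(P[:,2],[5,50,95])*1000,1),"mean",np.round(P.mean(0)*1000,1))
rect("mat",(V<50),(230,170,280,240))
rect("handle",(H<20)&(S>180)&(V>120),(244,180,264,226))
rect("blade",(S<50)&(V>120),(244,180,264,206))
rect("big handle",(H<20)&(S>200)&(V>150),(285,226,316,256))
rect("shelf",(H>100)&(H<130)&(S>120)&(V>90),(315,115,365,180))
rect("boardgreen",(H>50)&(H<95)&(S>50),(325,150,365,180))
print(X[204,253],X[164,345])
save("crop",np.hstack([cv2.resize(im[170:285,170:345],None,fx=2.2,fy=2.2,interpolation=3),cv2.resize(im[110:185,310:372],(209*2,253),interpolation=3)]))
E
```

```text
mat 1437 [500.6 286.3] [195.2 105.7] 10.7 z [-1.8  3.4  8.6] mean [498.2 284.1   3.4]
handle 96 [468.9 290.9] [15.2 66.7] 89.9 z [25.  29.1 34.8] mean [467.9 291.   29.3]
blade 125 [534.1 295.6] [61.  24.8] 3.9 z [ 1.7  6.  10.8] mean [536.8 295.5   6.2]
  return _methods._mean(a, axis=axis, dtype=dtype,
  ret = ret.dtype.type(ret / rcount)
Traceback (most recent call last):
IndexError: index -1 is out of bounds for axis 0 with size 0
```

```bash
python3 - <<'E'
from h import *
d=np.load("top.npz"); X=d["X"]; im=d["im"]
hsv=cv2.cvtColor(im,cv2.COLOR_RGB2HSV)
H,S,V=[hsv[...,i].astype(int) for i in range(3)]
Z=X[...,2]
def rect(name,m,box):
    k=np.zeros(m.shape,bool); l,t,r,b=box; k[t:b,l:r]=True; k&=m&np.isfinite(Z)
    P=X[k]
    if len(P)<8: return print(name,len(P))
    (c,sz,a)=cv2.minAreaRect((P[:,:2]*1000).astype(np.float32)); print(name,len(P),np.round(c,1),np.round(sz,1),round(a,1),"z",np.round(np.percentile(P[:,2],[5,50,95])*1000,1),"mean",np.round(P.mean(0)*1000,1))
rect("big handle",(H<20)&(S>180)&(V>120),(285,226,320,256))
rect("shelf",(H>100)&(H<130)&(S>120)&(Z>.055),(315,115,365,180))
rect("boardgreen",(H>35)&(H<95)&(S>40)&(Z>.05),(325,150,365,180))
rect("ped",(Z>.04),(315,115,370,185))
rect("tray",(Z>.008),(395,182,445,245))
print(im[164,345],im[140,340])
save("crop",np.hstack([cv2.resize(im[170:285,170:345],None,fx=2.2,fy=2.2,interpolation=3),cv2.resize(im[110:185,310:372],(209*2,253),interpolation=3)]))
E
```

```text
big handle 180 [374.5 126.8] [21.2 92.4] 31.9 z [31.6 35.9 40.5] mean [373.9 127.3  35.9]
shelf 986 [703.5   1.8] [110.1 101.8] 12.5 z [60.8 65.4 70. ] mean [703.    1.8  65.4]
boardgreen 99 [624.5 -17.7] [58.1 60.1] 11.2 z [56.7 63.5 67.2] mean [625.7 -16.   63. ]
ped 1514 [677.1  -4.3] [166.9 104.5] 12.7 z [50.1 64.9 70.1] mean [678.8  -3.2  63.6]
tray 635 [ 466.6 -267.5] [157.6 199.2] 83.8 z [ 8.8 25.5 36.7] mean [ 463.6 -260.7   23.8]
[177 174 175] [ 41  79 154]
```

View pics/crop.png

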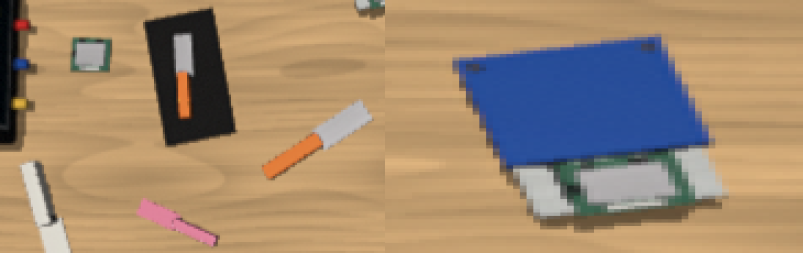

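The crop confirms it: the small orange lifter (67 x 15 mm handle) on the black mat at about (183,75) in the crop, handle towards the robot. The right half shows the board in the low bay with the blue shelf beyond it. Now computing the approach move.

```bash
cat >> h.py <<'E'
def Rot(yaw,pitch):  # lifter frame yaw/pitch-up (deg) -> tool rotation (tool x=-xl, y=yl, z=-zl)
    L=Ro.from_euler("zy",[yaw,-pitch],degrees=True).as_matrix()
    return L@np.diag([-1,1,-1.])
def rel(p,R,st=None,p0=None,R0=None):
    if p0 is None:
        st=st or state(); p0=np.array(st["tcp_pos"]); R0=Ro.from_rotvec(st["tool_rot"]).as_matrix()
    return np.round(np.r_[R0.T@(np.array(p)-p0)*1000, Ro.from_matrix(R0.T@R).as_rotvec(degrees=True)],1)
E
python3 -c "
from h import *
print(rel([.455,.290,.2],Rot(3.9,0)))"
```

```text
[-334.  -126.3   48.2   -0.    -0.   -23.1]
```

carry_out --commands '[-56,-21,8,0,0,-5,-112,-42,16,0,0,-10,-168,-63,24,0,0,-15,-224,-84,32,0,0,-20,-280,-105,40,0,0,-23]' --claw -0.4

```text
time_s: 1.08
tcp_pos: [0.4123, 0.3265, 0.2082]
tool_rot: [-0.107, 3.139, 0.001]
force: [1.1, 1.5, -0.6]
gripper_width: 0.0597
grasp_force: 0.0
```

```bash
python3 -c "
from h import *
print(rel([.455,.290,.2],Rot(3.9,0)), state()['gripper_width'])"
```

```text
[-40.1 -39.3   8.3   0.    0.   -0. ] 0.05974555883855406
```

carry_out --commands '[-40,-39,8,0,0,0,-40,-39,8,0,0,0]'

```text
time_s: 1.32
tcp_pos: [0.4559, 0.289, 0.1993]
tool_rot: [0.095, -3.139, 0.001]
force: [-0.1, 1.0, 0.1]
gripper_width: 0.0598
grasp_force: 0.0
```

```bash
python3 - <<'E'
from h import *
st=state(); s=snapshot("wrist"); X=cloud(s,st); im=s["image"]; save("w1",im)
hsv=cv2.cvtColor(im,cv2.COLOR_RGB2HSV); H,S,V=[hsv[...,i].astype(int) for i in range(3)]; Z=X[...,2]
def rect(name,m):
    m=m&np.isfinite(Z)&(abs(X[...,0]-.5)<.12)&(abs(X[...,1]-.29)<.06)
    P=X[m]
    if len(P)<8: return print(name,len(P))
    c,sz,a=cv2.minAreaRect((P[:,:2]*1000).astype(np.float32)); print(name,len(P),np.round(c,1),np.round(sz,1),round(a,1),"z",np.round(np.percentile(P[:,2],[5,50,95])*1000,1))
o=(H<22)&(S>150)&(V>90)
rect("handle",o&(Z>.022)&(Z<.04)); rect("blade",(S<60)&(V>90)&(Z<.015)&(Z>0)); rect("mat",V<50)
print(st["tcp_pos"],st["tool_rot"])
E
```

```text
handle 1019 [470.4 289.8] [68.4 15.9] 4.1 z [29.8 31.3 32.5]
blade 1059 [535.6 293.8] [66.6 27.5] 4.0 z [5.6 8.  9.1]
mat 52014 [498.7 295.8] [196.8 127.9] 10.5 z [  4.9 252.2 278.3]
[0.45585435 0.2889889  0.19931077] [ 9.53414354e-02 -3.13933389e+00  1.40383622e-03]
```

View pics/w1.png

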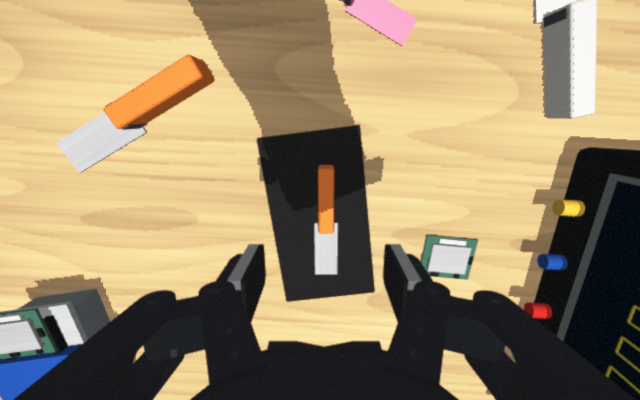

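```bash
python3 -c "
from h import *
print(rel([.4705,.2898,.0245],Rot(4.0,0)))"
```

```text
[-1.620e+01 -1.400e+00  1.752e+02 -0.000e+00 -1.000e-01 -4.000e-01]
```

carry_out --commands '[-5,-1,55,0,0,0,-11,-1,110,0,0,0,-16,-1,155,0,0,0,-16,-1,175,0,0,0,-16,-1,175,0,0,0]'

```text
time_s: 2.0
tcp_pos: [0.4678, 0.2923, 0.0243]
tool_rot: [0.105, -3.137, 0.001]
force: [0.0, 0.2, 0.9]
gripper_width: 0.0596
grasp_force: 0.0
```

carry_out --commands '[0,0,0,0,0,0,0,0,0,0,0,0,0,0,0,0,0,0,0,0,0,0,0,0,0,0,0,0,0,0]' --claw 1 --squeeze 80

```text
time_s: 2.62
tcp_pos: [0.4699, 0.2921, 0.0268]
tool_rot: [-0.103, 3.138, 0.002]
force: [-1.1, -0.0, 6.3]
gripper_width: 0.0147
grasp_force: 79.1
```

carry_out --commands '[0,0,-20,0,0,0,0,0,-60,0,0,0,0,0,-120,0,0,0,0,0,-180,0,0,0,0,0,-230,0,0,0]'

```text
time_s: 3.25
tcp_pos: [0.4693, 0.2915, 0.2585]
tool_rot: [-0.103, 3.138, 0.001]
force: [1.6, 0.6, -1.6]
gripper_width: 0.0141
grasp_force: 78.1
```

```bash
python3 -c "
from h import *
s=state();print(rel([.69,.0,.26],Rot(12.5,0),s),s['grasp_force'],s['gripper_width'],s['tcp_pos'])"
```

```text
[-2.011e+02 -3.054e+02 -1.200e+00  0.000e+00  1.000e-01 -8.700e+00] 78.12026739120483 0.014080100410318295 [0.46931233 0.29154529 0.25854776]
```

carry_out --commands '[-32,-48,0,0,0,-1,-64,-96,0,0,0,-3,-96,-144,0,0,0,-5,-128,-192,0,0,0,-7,-160,-240,0,0,0,-8.7]'

```text
time_s: 3.88
tcp_pos: [0.6457, 0.061, 0.2561]
tool_rot: [-0.342, 3.122, -0.0]
force: [0.9, 1.0, -1.5]
gripper_width: 0.0143
grasp_force: 78.2
```

carry_out --commands '[-16,-20,0,0,0,0,-31,-40,0,0,0,0,-48,-56,0,0,0,0,-48,-56,0,0,0,0,-48,-56,0,0,0,0]'

```text
time_s: 4.5
tcp_pos: [0.7034, 0.0185, 0.2555]
tool_rot: [0.341, -3.123, -0.0]
force: [0.3, 0.6, -1.0]
gripper_width: 0.0141
grasp_force: 78.3
```

```bash
python3 - <<'E'
from h import *
st=state(); s=snapshot("wrist"); X=cloud(s,st); im=s["image"]; save("w2",im)
np.savez("w2.npz",X=X,im=im)
hsv=cv2.cvtColor(im,cv2.COLOR_RGB2HSV); H,S,V=[hsv[...,i].astype(int) for i in range(3)]; Z=X[...,2]
f=np.array([.650,-.010]); a=np.deg2rad(12.5); x=(X[...,0]-f[0])*np.cos(a)+(X[...,1]-f[1])*np.sin(a); y=-(X[...,0]-f[0])*np.sin(a)+(X[...,1]-f[1])*np.cos(a)
reg=(abs(y)<.08)&(x>-.08)&(x<.12)&np.isfinite(Z)
def rect(name,m):
    P=X[m&reg]
    if len(P)<8: return print(name,len(P))
    c,sz,an=cv2.minAreaRect((P[:,:2]*1000).astype(np.float32)); print(name,len(P),np.round(c,1),np.round(sz,1),round(an,1),"z",np.round(np.percentile(P[:,2],[5,50,95])*1000,1),"fix x",np.round(np.percentile(x[m&reg],[1,50,99])*1000,1),"y",np.round(np.percentile(y[m&reg],[1,50,99])*1000,1))
bl=(H>100)&(H<130)&(S>120)
rect("shelf",bl&(Z>.05)&(Z<.08)); rect("green",(H>50)&(H<95)&(S>60)&(Z>.05)&(Z<.08))
rect("board",~bl&(Z>.0595)&(Z<.08)&(x<-.002)); rect("can",(S<60)&(Z>.0655)&(Z<.08)&(x<-.01)); rect("base",(S<60)&(Z>.045)&(Z<.056)&(x<-.002))
print(st["tcp_pos"],st["tool_rot"])
E
```

```text
shelf 8095 [705.6   0. ] [110.2 102.7] 12.6 z [66.4 67.5 68.7] fix x [  3.   44.3 109.8] y [-52.6  -9.8  48. ]
green 1092 [624.  -19.1] [51.3 59.2] 12.4 z [64.1 65.4 66.9] fix x [-52.9 -21.3  -2.8] y [-32.6  -2.2  26.2]
board 3355 [622.8 -19.4] [51.9 61.4] 12.2 z [64.5 68.3 70.5] fix x [-53.8 -28.7  -2.8] y [-33.3  -3.4  26.3]
can 1974 [619.4 -20.9] [43.1 59.5] 12.4 z [66.5 69.3 70.7] fix x [-53.6 -30.6 -11.6] y [-32.8  -3.4  22.8]
base 1450 [626.  -18.2] [45.6 96.1] 12.5 z [51.3 52.5 53.8] fix x [-47.9 -26.6  -2.4] y [-50.4  29.3  44.9]
[0.70341934 0.01854379 0.25551227] [ 3.40836026e-01 -3.12295326e+00 -2.13070052e-04]
```

View pics/w2.png

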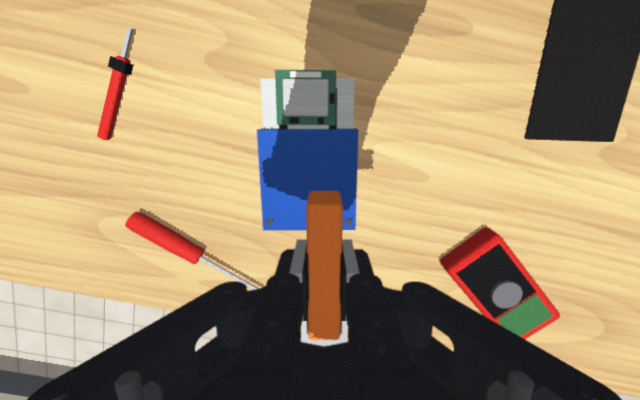

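```bash
python3 - <<'E'
from h import *
d=np.load("w2.npz"); X=d["X"]; im=d["im"]
p0=np.array([.70341934,.01854379,.25551227]); R=Ro.from_rotvec([3.40836026e-01,-3.12295326e+00,-2.13e-4]).as_matrix()
T=(X-p0)@R*1000
hsv=cv2.cvtColor(im,cv2.COLOR_RGB2HSV); H,S,V=[hsv[...,i].astype(int) for i in range(3)]
m=(H<20)&(S>120)&(V>60)&np.isfinite(T[...,2]); m[:,:295]=0; m[:,355:]=0
P=T[m]; print(len(P),np.percentile(P,[1,25,50,75,99],axis=0).round(1))
A=np.c_[P[:,0],np.ones(len(P))]
for lo in (-9,):
    q=P[(abs(P[:,1])<6)&(P[:,2]<3)]; c=np.polyfit(q[:,0],q[:,2],1); print("top plane slope deg",np.degrees(np.arctan(c[0])),c[1],len(q),q[:,0].min(),q[:,0].max(),"std",np.std(q[:,2]-np.polyval(c,q[:,0])))
g=im.copy(); v,u=np.nonzero(m); print(v.min(),v.max(),u.min(),u.max())
st=state(); print(rel([.655-.24*np.cos(.218),-.0105-.24*np.sin(.218),.2],Rot(12.5,0),st))
E
```

```text
4938 [[-33.9  -9.1  -7.9]
 [-13.5  -5.3  -5. ]
 [  6.1  -1.5  -4.6]
 [ 23.2   2.3  -4.1]
 [ 34.1   6.1  15.1]]
top plane slope deg 0.6360198373434669 -4.669172556188515 3661 -35.2587534607401 34.243863021317964 std 1.442994703449889
191 339 306 342
[293.5 -18.2  55.7   0.    0.   -0. ]
```

```bash
cat >> h.py <<'E'
def tip(x,z,pitch,y=-1.,F=(650.8,-10.9),yaw=12.5):
    L=Ro.from_euler("zy",[yaw,-pitch],degrees=True).as_matrix()
    Rz=Ro.from_euler("z",yaw,degrees=True).as_matrix()
    t=np.array([F[0],F[1],0])+Rz@[x,y,z]
    return (t+L@[-95,0,20.])/1000, Rot(yaw,pitch)
def path(rows,**k):
    st=state(); p0=np.array(st["tcp_pos"]); R0=Ro.from_rotvec(st["tool_rot"]).as_matrix()
    for r in rows: print(r, rel(*tip(*r,**k),p0=p0,R0=R0).tolist())
E
python3 -c "
from h import *
path([(-75,150,3),(-75,56,3)])"
```

```text
(-75, 150, 3) [228.6, -18.5, 90.5, 0.7, -2.9, -0.0]
(-75, 56, 3) [228.6, -18.5, 184.5, 0.7, -2.9, -0.0]
```

```bash
sed -i 's/"zy"/"ZY"/' h.py; python3 -c "
from h import *
path([(-75,150,3),(-75,56,3)])"
```

```text
(-75, 150, 3) [228.6, -18.7, 90.7, 0.0, -3.0, -0.0]
(-75, 56, 3) [228.6, -18.7, 184.7, 0.0, -3.0, -0.0]
```

carry_out --commands '[50,-4,0,0,0,0,105,-8,15,0,0,0,160,-12,35,0,-1,0,210,-18,65,0,-2,0,229,-19,100,0,-3,0]'

```text
time_s: 5.18
tcp_pos: [0.4816, -0.0494, 0.1557]
tool_rot: [-0.335, 3.069, 0.007]
force: [1.1, 0.2, -0.1]
gripper_width: 0.0145
grasp_force: 78.2
```

carry_out --commands '[0,0,20,0,0,0,0,0,50,0,0,0,0,0,75,0,0,0,0,0,75,0,0,0,0,0,75,0,0,0]'

```text
time_s: 5.8
tcp_pos: [0.4884, -0.0486, 0.0815]
tool_rot: [-0.336, 3.07, 0.008]
force: [-0.0, 0.2, -1.4]
gripper_width: 0.0146
grasp_force: 78.3
```

```bash
python3 - <<'E'
from h import *
path([(-75,56,3),(-32,56,3)])
print(state()["tcp_pos"],state()["force"])
# check tip height seen from wrist & top: blade/orange points in fixture frame
st=state()
for n in ("top","side","wrist"):
    s=snapshot(n); X=cloud(s,st)*1000; im=s["image"]
    a=np.deg2rad(12.5); dx,dy=X[...,0]-650.8,X[...,1]+10.9
    x=dx*np.cos(a)+dy*np.sin(a); y=-dx*np.sin(a)+dy*np.cos(a); z=X[...,2]
    hsv=cv2.cvtColor(im,cv2.COLOR_RGB2HSV); S=hsv[...,1].astype(int)
    m=(x>-130)&(x<-66)&(abs(y)<18)&(z>45)&(z<66)
    if m.sum()>5: print(n,m.sum(),"x",np.percentile(x[m],[1,99]).round(1),"y",np.percentile(y[m],[1,99]).round(1),"z",np.percentile(z[m],[5,50,95]).round(1))
    if n=="side": 
        v,u=np.nonzero(m); print(u.min() if len(u) else 0)
        save("s2",cv2.resize(im[140:240,230:380],None,fx=4,fy=4))
E
```

```text
(-75, 56, 3) [4.8, 0.7, 10.3, -0.0, 0.1, -0.0]
(-32, 56, 3) [-38.2, 0.7, 12.6, -0.0, 0.1, -0.0]
[ 0.4884018  -0.04861343  0.081549  ] [-0.04161352  0.17666175 -1.41962742]
top 18 x [-97.8 -71.3] y [-2.1 11.3] z [60.4 64.1 65.6]
side 75 x [-127.6  -68.6] y [-14.3  15.7] z [60.6 63.6 65.8]
315
wrist 304 x [-122.7 -106.4] y [-16.5   9.1] z [64.6 65.5 65.9]
```

View pics/s2.png

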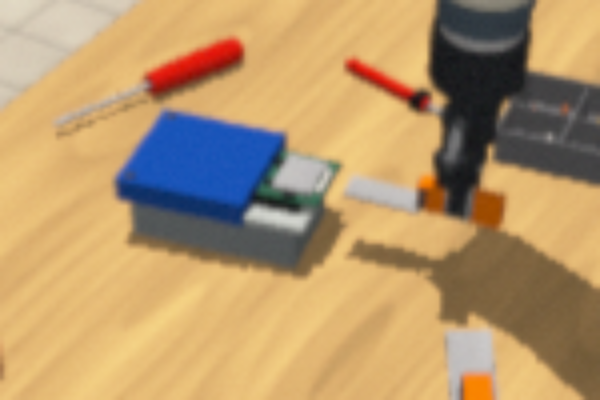

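The side view shows the blade level and pointing at the board's near edge; blade tip at about (348,188) and board edge at about (338,170) in the crop. It is about 10 mm above insertion height, as planned.

carry_out --commands '[3,1,5,0,0,0,5,1,10,0,0,0,5,1,10,0,0,0,5,1,10,0,0,0]'

```text
time_s: 6.45
tcp_pos: [0.4836, -0.0488, 0.0701]
tool_rot: [-0.335, 3.071, 0.009]
force: [-0.1, -0.0, -1.0]
gripper_width: 0.014
grasp_force: 78.2
```

```bash
python3 - <<'E'
from h import *
path([(-75,56,3),(-50,56,3),(-32,56,3)])
print(state()["tcp_pos"],state()["force"])
st=state(); s=snapshot("side"); X=cloud(s,st)*1000; im=s["image"]
a=np.deg2rad(12.5); dx,dy=X[...,0]-650.8,X[...,1]+10.9
x=dx*np.cos(a)+dy*np.sin(a); y=-dx*np.sin(a)+dy*np.cos(a); z=X[...,2]
m=(x>-120)&(x<-62)&(abs(y)<16)&(z>40)&(z<75)
print(m.sum(),x[m].max(),np.percentile(y[m],[2,98]),np.polyfit(x[m]+75,z[m],1))
v,u=np.nonzero(m)
b=(abs(y)<32)&(x<-10)&(x>-58)&(z>58)&(z<72)
print("board side: x",np.percentile(x[b],[1,99]),"y",np.percentile(y[b],[1,99]),"z",np.percentile(z[b],[5,50,95]))
E
```

```text
(-75, 56, 3) [-0.6, -0.1, -0.9, -0.0, -0.0, -0.0]
(-50, 56, 3) [-25.5, -0.1, 0.4, -0.0, -0.0, -0.0]
(-32, 56, 3) [-43.5, -0.1, 1.4, -0.0, -0.0, -0.0]
[ 0.48362642 -0.04883306  0.07010425] [-0.08569096 -0.01788542 -0.9633757 ]
79 -72.73043584662697 [-13.65210437  14.543841  ] [4.88634312e-02 5.39320973e+01]
board side: x [-54.37164146 -10.22759919] y [-27.97147165  31.71832386] z [60.35310368 65.69934009 70.24212634]
```

carry_out --commands '[-3,0,-2,0,0,0,-13,0,-1.5,0,0,0,-23,0,-1,0,0,0,-33,0,-0.5,0,0,0,-43,0,0,0,0,0]'

```text
time_s: 7.12
tcp_pos: [0.5263, -0.0393, 0.0723]
tool_rot: [-0.336, 3.071, 0.009]
force: [0.3, -0.3, -0.7]
gripper_width: 0.0142
grasp_force: 78.3
```

```bash
python3 - <<'E'
from h import *
print(state()["force"],state()["wrist_torque"])
path([(-32,57,3),(-32,60,5),(-31.5,66,10)])
st=state(); s=snapshot("side"); X=cloud(s,st)*1000; im=s["image"]
a=np.deg2rad(12.5); dx,dy=X[...,0]-650.8,X[...,1]+10.9
x=dx*np.cos(a)+dy*np.sin(a); y=-dx*np.sin(a)+dy*np.cos(a); z=X[...,2]
b=(abs(y)<32)&(x<-10)&(x>-60)&(z>58)&(z<72)
print("board side: x",np.percentile(x[b],[1,99]),"y",np.percentile(y[b],[1,99]),"z",np.percentile(z[b],[5,50,95]))
save("s3",cv2.resize(im[140:240,230:380],None,fx=4,fy=4))
E
```

```text
[ 0.2709444  -0.34619057 -0.74508425] [0.0042364  0.06741579 0.04530046]
(-32, 57, 3) [0.3, -0.2, 0.3, 0.0, -0.0, -0.0]
(-32, 60, 5) [0.7, -0.2, 0.6, 0.0, -2.0, -0.0]
(-31.5, 66, 10) [1.0, -0.2, 3.0, 0.0, -7.0, -0.0]
board side: x [-54.90384052 -10.89160992] y [-28.56903819  30.97912709] z [59.75950169 65.90861431 70.15478103]
```

View pics/s3.png

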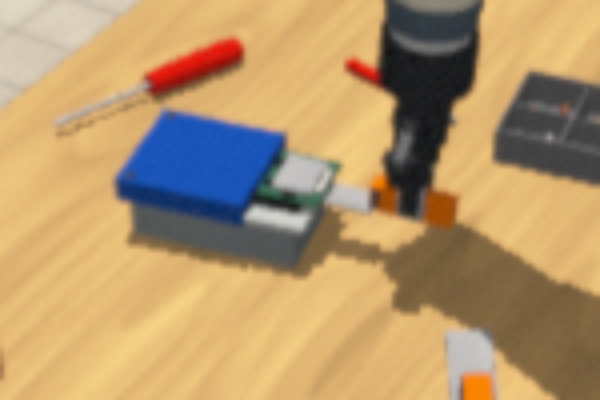

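The blade has gone in under the board's overhang, at about (335,195) in the crop. The board has not moved and forces are about zero. Next is the lift arc about the step.

```bash
python3 - <<'E'
from h import *
w=[]
for ph,pi in zip([0,8,16,24,32,40,48,56,64,72,80,88,96,104],[3,5,8,10,12,14,16,18,20,22,24,25,26,27]):
    f=np.deg2rad(ph); px=-4+3*min(ph/60,1)
    w.append((round(px-28*np.cos(f)-1.2*np.sin(f),1),round(61+28*np.sin(f)-1.2*np.cos(f),1),pi))
path(w)
E
```

```text
(np.float64(-32.0), np.float64(59.8), 3) [1.2, 0.0, -2.5, -0.0, 0.1, -0.0]
(np.float64(-31.5), np.float64(63.7), 5) [1.1, 0.0, -3.1, -0.0, -1.9, -0.0]
(np.float64(-30.4), np.float64(67.6), 8) [0.6, 0.0, -1.9, -0.0, -4.9, -0.0]
(np.float64(-28.9), np.float64(71.3), 10) [-0.8, 0.0, -2.1, -0.0, -6.9, -0.0]
(np.float64(-26.8), np.float64(74.8), 12) [-2.8, 0.0, -2.1, -0.0, -8.9, -0.0]
(np.float64(-24.2), np.float64(78.1), 14) [-5.5, 0.0, -1.9, -0.0, -10.9, -0.0]
(np.float64(-21.2), np.float64(81.0), 16) [-8.6, 0.0, -1.2, -0.0, -12.9, -0.0]
(np.float64(-17.9), np.float64(83.5), 18) [-12.2, 0.0, -0.2, -0.0, -14.9, -0.0]
(np.float64(-14.4), np.float64(85.6), 20) [-16.0, 0.0, 1.3, -0.0, -16.9, -0.0]
(np.float64(-10.8), np.float64(87.3), 22) [-20.1, 0.0, 3.2, -0.0, -18.9, -0.0]
(np.float64(-7.0), np.float64(88.4), 24) [-24.4, 0.0, 5.6, -0.0, -20.9, -0.0]
(np.float64(-3.2), np.float64(88.9), 25) [-28.5, 0.0, 7.0, -0.0, -21.9, -0.0]
(np.float64(0.7), np.float64(89.0), 26) [-32.7, 0.0, 8.8, -0.0, -22.9, -0.0]
(np.float64(4.6), np.float64(88.5), 27) [-36.9, 0.0, 11.1, -0.0, -23.9, -0.0]
```

carry_out --commands '[1.2,0,-2.5,0,0,0,1,0,-3,0,-2,0,0.6,0,-2,0,-5,0,-0.8,0,-2,0,-7,0,-2.8,0,-2,0,-9,0]'

```text
time_s: 7.8
tcp_pos: [0.5275, -0.0389, 0.0746]
tool_rot: [-0.318, 2.915, 0.034]
force: [-0.3, 1.1, -1.3]
gripper_width: 0.0143
grasp_force: 78.2
```

```bash
python3 - <<'E'
from h import *
print(state()["force"])
w=[]
for ph,pi in zip([32,40,48,56,64,72,80,88,96,104],[12,14,16,18,20,22,24,25,26,27]):
    f=np.deg2rad(ph); px=-4+3*min(ph/60,1)
    w.append((float(round(px-28*np.cos(f)-1.2*np.sin(f),1)),float(round(61+28*np.sin(f)-1.2*np.cos(f),1)),pi))
path(w)
st=state(); s=snapshot("side"); im=s["image"]; X=cloud(s)*1000
a=np.deg2rad(12.5); dx,dy=X[...,0]-650.8,X[...,1]+10.9
x=dx*np.cos(a)+dy*np.sin(a); y=-dx*np.sin(a)+dy*np.cos(a); z=X[...,2]
hsv=cv2.cvtColor(im,cv2.COLOR_RGB2HSV); H=hsv[...,0];S=hsv[...,1]
b=(abs(y)<35)&(x<15)&(x>-60)&(z>60)&(z<130)&(H>50)&(H<95)&(S>60)
P=np.c_[x[b],z[b]]; i=np.argsort(P[:,0]); print(b.sum(),P[i][::max(1,len(i)//12)].round())
save("s4",cv2.resize(im[140:240,230:380],None,fx=4,fy=4))
E
```

```text
[-0.2702278   1.07236483 -1.27869485]
(-26.8, 74.8, 12) [-2.5, -0.3, 0.6, -0.0, 0.0, -0.1]
(-24.2, 78.1, 14) [-5.1, -0.3, 1.2, -0.0, -2.0, -0.1]
(-21.2, 81.0, 16) [-8.1, -0.3, 2.3, -0.0, -4.0, -0.1]
(-17.9, 83.5, 18) [-11.4, -0.3, 3.9, -0.0, -6.0, -0.1]
(-14.4, 85.6, 20) [-15.0, -0.3, 6.0, -0.0, -8.0, -0.1]
(-10.8, 87.3, 22) [-18.7, -0.3, 8.5, -0.0, -10.0, -0.0]
(-7.0, 88.4, 24) [-22.6, -0.3, 11.6, -0.0, -12.0, -0.0]
(-3.2, 88.9, 25) [-26.4, -0.3, 13.6, -0.0, -13.0, -0.0]
(0.7, 89.0, 26) [-30.3, -0.3, 16.0, -0.0, -14.0, -0.0]
(4.6, 88.5, 27) [-34.1, -0.3, 19.0, -0.0, -15.0, -0.0]
23 [[-45.  85.]
 [-43.  85.]
 [-42.  84.]
 [-41.  87.]
 [-40.  83.]
 [-36.  79.]
 [-36.  81.]
 [-34.  81.]
 [-32.  80.]
 [-29.  79.]
 [-20.  76.]
 [-14.  70.]
 [-14.  72.]
 [-11.  70.]
 [-10.  65.]
 [ -7.  64.]
 [ -6.  63.]
 [ -5.  64.]
 [ -5.  65.]
 [ -4.  69.]
 [ -4.  66.]
 [ -2.  62.]
 [ -1.  65.]]
```

View pics/s4.png

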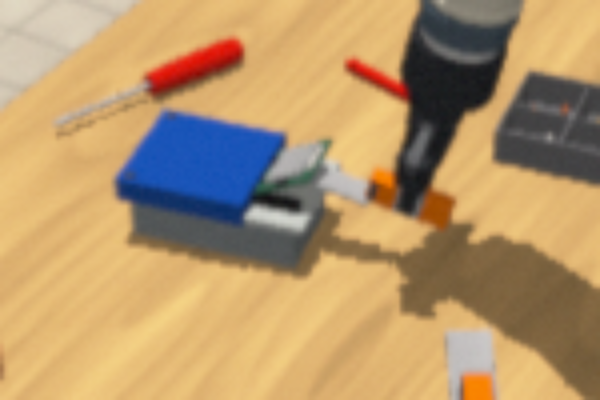

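The board has tipped about 27° about the step, with its lifted edge at about (325,148) in the crop and the blade beneath it. Continuing along the arc.

carry_out --commands '[-5,0,1,0,-2,0,-8,0,2,0,-4,0,-11.5,0,3.5,0,-6,0,-15,0,5.5,0,-8,0,-18.5,0,8,0,-10,0]'

```text
time_s: 8.48
tcp_pos: [0.5472, -0.0347, 0.0707]
tool_rot: [-0.299, 2.743, 0.058]
force: [0.4, 0.3, -1.3]
gripper_width: 0.014
grasp_force: 78.2
```

```bash
python3 - <<'E'
from h import *
print(state()["force"])
w=[]
for ph,pi in zip([72,80,88,96,104,112,120],[22,24,25,26,27,27,27]):
    f=np.deg2rad(ph); px=-1
    w.append((float(round(px-28*np.cos(f)-1.2*np.sin(f),1)),float(round(61+28*np.sin(f)-1.2*np.cos(f),1)),pi))
path(w)
s=snapshot("side"); im=s["image"]; X=cloud(s)*1000
a=np.deg2rad(12.5); dx,dy=X[...,0]-650.8,X[...,1]+10.9
x=dx*np.cos(a)+dy*np.sin(a); y=-dx*np.sin(a)+dy*np.cos(a); z=X[...,2]
hsv=cv2.cvtColor(im,cv2.COLOR_RGB2HSV); H=hsv[...,0];S=hsv[...,1]
b=(abs(y)<35)&(x<30)&(x>-60)&(z>60)&(z<130)&(H>50)&(H<95)&(S>60)
P=np.c_[x[b],z[b]]; i=np.argsort(P[:,1]); print(b.sum(),P[i][::max(1,len(i)//12)].round().tolist())
E
```

```text
[ 0.41598076  0.30894238 -1.29691519]
(-10.8, 87.3, 22) [0.2, -0.2, 0.4, -0.0, 0.0, -0.0]
(-7.0, 88.4, 24) [-3.1, -0.2, 4.1, -0.0, -2.0, -0.0]
(-3.2, 88.9, 25) [-6.5, -0.2, 6.7, -0.0, -3.0, -0.0]
(0.7, 89.0, 26) [-9.9, -0.2, 9.8, -0.0, -4.0, -0.0]
(4.6, 88.5, 27) [-13.1, -0.2, 13.4, -0.0, -5.0, -0.0]
(8.4, 87.4, 27) [-16.3, -0.2, 15.8, -0.0, -5.0, -0.0]
(12.0, 85.8, 27) [-19.0, -0.2, 18.6, -0.0, -5.0, -0.0]
9 [[-4.0, 72.0], [-5.0, 78.0], [-6.0, 81.0], [-4.0, 84.0], [-7.0, 86.0], [-5.0, 88.0], [-9.0, 91.0], [-14.0, 107.0], [-13.0, 110.0]]
```

carry_out --commands '[-3,0,4,0,-2,0,-6.5,0,6.5,0,-3,0,-10,0,9.5,0,-4,0,-13,0,13,0,-5,0,-13,0,13,0,-5,0]'

```text
time_s: 9.15
tcp_pos: [0.5639, -0.0309, 0.063]
tool_rot: [-0.29, 2.657, 0.07]
force: [-1.6, -0.8, -0.5]
gripper_width: 0.0143
grasp_force: 79.7
```

```bash
cat > look.py <<'E'
from h import *
import sys
print(state()["force"])
s=snapshot("side"); im=s["image"]; X=cloud(s)*1000
a=np.deg2rad(12.5); dx,dy=X[...,0]-650.8,X[...,1]+10.9
x=dx*np.cos(a)+dy*np.sin(a); y=-dx*np.sin(a)+dy*np.cos(a); z=X[...,2]
hsv=cv2.cvtColor(im,cv2.COLOR_RGB2HSV); H=hsv[...,0];S=hsv[...,1]
b=(abs(y)<45)&(x<80)&(x>-60)&(z>60)&(z<130)&(H>35)&(H<95)&(S>60)
P=np.c_[x[b],z[b]]; i=np.argsort(P[:,1]); print(b.sum(),P[i][::max(1,len(i)//12)].round().tolist())
if b.sum()>5: print("x",np.percentile(x[b],[2,50,98]).round(),"y",np.percentile(y[b],[2,50,98]).round())
save(sys.argv[1],cv2.resize(im[140:240,230:380],None,fx=4,fy=4))
E
python3 look.py s5
```

```text
[-1.60730058 -0.75022102 -0.51749844]
107 [[19.0, 66.0], [46.0, 69.0], [9.0, 70.0], [17.0, 71.0], [-1.0, 72.0], [1.0, 72.0], [6.0, 73.0], [2.0, 73.0], [23.0, 73.0], [25.0, 74.0], [37.0, 74.0], [8.0, 75.0], [9.0, 75.0], [36.0, 77.0]]
x [ 1. 32. 50.] y [-28.  13.  32.]
```

```bash
python3 - <<'E'
from h import *
path([(-15,98,27),(-50,120,20),(-85,150,12),(-100,190,6),(-100,230,0)])
E
```

```text
(-15, 98, 27) [13.0, -0.2, -17.4, -0.0, -0.0, -0.0]
(-50, 120, 20) [31.1, -0.3, -64.3, -0.0, 7.0, -0.0]
(-85, 150, 12) [43.4, -0.3, -119.4, -0.0, 15.0, -0.0]
(-100, 190, 6) [33.6, -0.3, -170.6, 0.0, 21.0, -0.0]
(-100, 230, 0) [9.5, -0.3, -214.5, 0.0, 27.0, -0.0]
```

View pics/s5.png

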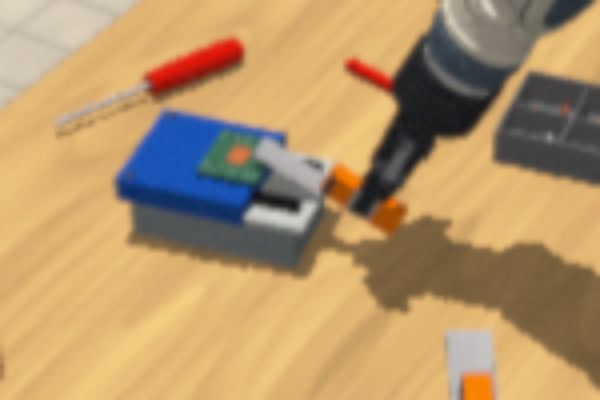

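The board now lies on the blue shelf at about (238,157) in the crop, solder side up with the copper patch showing. The blade hangs clear above the step, so I retract and carry the lifter back.

carry_out --commands '[13,0,-17,0,0,0,31,0,-64,0,7,0,43,0,-119,0,15,0,34,0,-170,0,21,0,10,0,-214,0,27,0]'

```text
time_s: 9.82
tcp_pos: [0.4592, -0.0541, 0.2523]
tool_rot: [0.34, -3.121, 0.002]
force: [1.8, 0.1, -1.4]
gripper_width: 0.0139
grasp_force: 79.7
```

```bash
python3 - <<'E'
from h import *
st=state(); print(st["tcp_pos"],st["grasp_force"])
print(rel([.4705,.291,.2],Rot(4.0,0)),rel([.4705,.291,.05],Rot(4.0,0)))
E
python3 look.py s6
```

```text
[ 0.4591921  -0.05407904  0.25234726] 79.65667963027954
[-8.540e+01  3.346e+02  5.180e+01 -1.000e-01 -1.000e-01  8.400e+00] [-8.570e+01  3.348e+02  2.018e+02 -1.000e-01 -1.000e-01  8.400e+00]
[ 1.75115288  0.14799234 -1.37030079]
137 [[2.0, 67.0], [13.0, 69.0], [0.0, 70.0], [26.0, 70.0], [9.0, 71.0], [38.0, 72.0], [27.0, 72.0], [2.0, 73.0], [48.0, 73.0], [39.0, 74.0], [42.0, 75.0], [41.0, 76.0], [17.0, 77.0]]
x [-0. 21. 50.] y [-28.   3.  30.]
```

carry_out --commands '[-14,56,5,0,0,1,-28,112,10,0,0,3,-42,168,15,0,0,5,-56,224,20,0,0,7,-70,280,30,0,0,8.4]'

```text
time_s: 10.5
tcp_pos: [0.4684, 0.2366, 0.2196]
tool_rot: [-0.11, 3.138, 0.001]
force: [0.4, -0.5, -0.7]
gripper_width: 0.0141
grasp_force: 79.7
```

```bash
python3 - <<'E'
from h import *
print(rel([.4705,.291,.2],Rot(4.0,0)),rel([.4705,.291,.03],Rot(4.0,0)))
E
```

```text
[-5.9 54.1 19.6  0.   0.1  0. ] [-5.600e+00  5.400e+01  1.896e+02  0.000e+00  1.000e-01  0.000e+00]
```

carry_out --commands '[-3,30,20,0,0,0,-6,54,60,0,0,0,-6,54,115,0,0,0,-6,54,160,0,0,0,-6,54,182,0,0,0]'

```text
time_s: 11.12
tcp_pos: [0.4692, 0.2886, 0.0348]
tool_rot: [0.112, -3.137, 0.002]
force: [0.3, -0.1, -0.6]
gripper_width: 0.0145
grasp_force: 79.7
```

carry_out --commands '[0,0,2,0,0,0,0,0,5,0,0,0,0,0,8,0,0,0,0,0,10,0,0,0,0,0,10,0,0,0]'

```text
time_s: 11.75
tcp_pos: [0.4706, 0.2889, 0.0277]
tool_rot: [-0.111, 3.139, 0.0]
force: [-0.3, 0.6, -0.7]
gripper_width: 0.0144
grasp_force: 79.7
```

carry_out --commands '[0,0,1,0,0,0,0,0,2,0,0,0,0,0,2.5,0,0,0,0,0,2.5,0,0,0]'

```text
time_s: 12.25
tcp_pos: [0.4706, 0.289, 0.0268]
tool_rot: [-0.111, 3.138, 0.001]
force: [-6.2, -2.8, 18.6]
gripper_width: 0.0141
grasp_force: 82.6
```

carry_out --commands '[0,0,-0.5,0,0,0,0,0,-0.5,0,0,0,0,0,-0.5,0,0,0,0,0,-0.5,0,0,0,0,0,-0.5,0,0,0]' --claw -0.3

```text
time_s: 12.88
tcp_pos: [0.4705, 0.2889, 0.0254]
tool_rot: [0.111, -3.139, 0.0]
force: [-0.2, -0.0, 0.5]
gripper_width: 0.0551
grasp_force: 0.0
```

carry_out --commands '[0,0,-20,0,0,0,0,0,-60,0,0,0,0,0,-110,0,0,0,0,0,-160,0,0,0,0,0,-180,0,0,0]'

```text
time_s: 13.5
tcp_pos: [0.4712, 0.2892, 0.2086]
tool_rot: [-0.111, 3.136, 0.002]
force: [0.4, 0.1, 0.2]
gripper_width: 0.0554
grasp_force: 0.0
```

```bash
python3 look.py s7; python3 - <<'E'
from h import *
st=state(); s=snapshot("wrist"); X=cloud(s,st); im=s["image"]; print(st["gripper_width"],st["force"])
hsv=cv2.cvtColor(im,cv2.COLOR_RGB2HSV); H,S,V=[hsv[...,i].astype(int) for i in range(3)]; Z=X[...,2]
r=np.isfinite(Z)&(abs(X[...,0]-.5)<.12)&(abs(X[...,1]-.29)<.06)
for n,m in (("handle",(H<22)&(S>150)&(V>90)&(Z>.02)&(Z<.06)),("blade",(S<60)&(V>90)&(Z<.05)&(Z>0))):
    P=X[m&r]*1000; c=np.polyfit(P[:,0],P[:,2],1); print(n,len(P),cv2.minAreaRect(P[:,:2].astype(np.float32)),np.percentile(P[:,2],[5,50,95]),"slope",np.degrees(np.arctan(c[0])))
save("w7",im)
E
```

```text
[0.37113204 0.05403001 0.1794761 ]
0 []
0.05573262387786779 [-0.41137904 -0.24058584  2.58324228]
handle 971 ((471.08099365234375, 287.17437744140625), (68.2690658569336, 14.962762832641602), 4.306088924407959) [30.03331274 31.40930128 32.6099026 ] slope 0.6512463195930819
blade 1059 ((534.08935546875, 292.2093505859375), (70.62834930419922, 27.01942253112793), 3.386103868484497) [5.77930809 7.96626511 9.19104998] slope -1.256960373904003
```

View pics/w7.png

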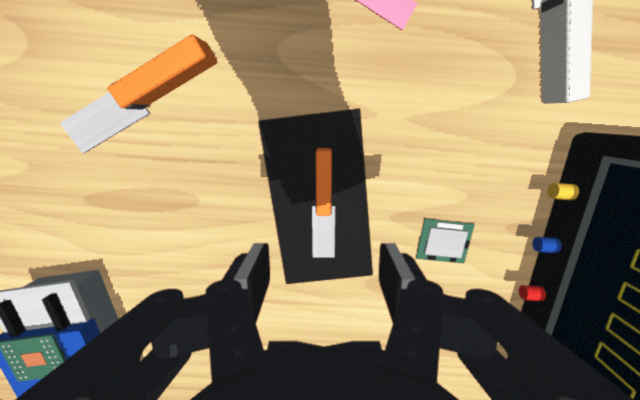

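The lifter lies flat on the mat at (323,203), at the same heights as before the pick. The board is solder side up on the shelf at (32,358), and the gripper is clear of everything.

```bash
python3 -c "
from station import hand_in
print(hand_in())"
```

```text
the job is handed in; nothing more can be done
None
```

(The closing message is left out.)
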